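Press the lid of an ink tin home all round

ROBOT

A 6-joint arm with a two-finger parallel gripper is mounted at the origin on a cart in front of the work surface, level with it; the furniture and walls round the work are solid. World frame = base frame: x ahead of the robot, y to its left, z up, the work surface at z = 0. Lengths are in m, angles in degrees, forces in N, time in s.
With the tool pointing down it reaches from about 0.425 to 0.95 m from the base axis. Payload 14.7 kg.
Tool frame: the origin (TCP) lies at the very end of the fingers, on their centre line; the grasp point (between the pads) lies robot.grasp_offset behind it (robot.grasp_offset is the distance from the TCP to the grasp point, in m); z points along the fingers, y is the line along which they close (so a half turn about z gives the same grasp; the last joint's range is limited). The gripper opens to 85 mm and grips with 20 to 120 N. Pads are 22 mm wide; open, the fingers measure 114 mm over their backs; the gripper's body (76 mm by 85 mm) begins 54 mm behind the grasp point. The pads swing forward as they close: fully open they stand 13 mm farther back than shut.
Start: joints at [-68.159, 27.513, 91.461, -0, 61.026, -2.67], TCP at [0.27, -0.591, 0.231] pointing down, gripper open.
Joint ranges: [-157.49, 157.49], [-46.99, 117.5], [13.45, 153.17], [-89.5, 269.5], [5.16, 153.95], [-167.48, 167.48]. Speed limits (degrees/s): [108.29, 108.29, 136.94, 172.46, 172.46, 172.46].

INTERFACE

Orientations are given as a 3x3 rotation matrix whose columns are the frame's x, y, z axes.
In Python, from bench import robot gives the robot as it stands.
- The arm moves only by the shell command python3 -m creep 'ROWS' [FORCE]. ROWS is JSON, one flat list of numbers, 5 for each row, row after row: the shift along the world's x, y, z in mm, then the turn about the world's z in degrees, then the opening, from 0 (shut) to 1 (fully open). In form: [dx, dy, dz, twist, grip, dx, dy, dz, twist, grip, ...]. A call has 1 to 12 rows; each row shifts and turns the commanded pose from where the row before left it; what a row does not reach is not made up. A row lasts 1/10 s, in which the tool goes at most 50 mm and 8.59 degrees, less where a joint would pass 70% of its speed; a pose out of reach is approached as far as the arm can. A call is refused whole if a number of a shift passes 50 or a number of a turn 8.59, either way. A call with a gripper value outside its range is refused whole. The fingers move at their own pace and stop on an object; FORCE is the grip in N (left out, the last holds). Time passes only in rows, so rows that do not move let the fingers close. It gives the time, the measured TCP pose, the force, the opening and the grip force at its end, in the units of the state.
- robot.sense(): the state, without advancing time (a new reading comes with each control period).
- robot.read_camera(name): name is "scene" or "top"; returns the picture (384x512x3 uint8, red, green, blue); there is no depth.
- robot.calibration(name): a dict with "fx", "fy", "cx", "cy" (pixels), "T" (4x4, takes a point from camera to world coordinates). Camera axes: x right, y down, z forward; pixel columns grow to the right and rows downward; lengths in m; the calibration is good to about 2 mm. A picture is of the moment at which its call begins. calibration takes no time and is no camera call.
- robot.hand_in(): hands the job in; it is judged then, once.
Trained networks look in the newest picture that a camera, given by its name, has taken for a name from the list of things; names that differ only in an ending like _2 or _b are one class to them, and where a whole thing is asked for, a point or a joint stands for the part that bears it (a point fixed in the world has none). Each returns a list of dicts, best first, with "confidence" (0 to 1); they miss things now and then, are a little off and sometimes report something else, mostly with a low value. They report only what shows in the picture. A call takes as long as a camera call.
- robot.silhouettes(camera, query): "pixels" (384x512 bool, what is visible of it) and "box" ([left, top, right, bottom] in pixels, round what is visible of it).
The state is a dict: "clock": time; "q": joint angles; "qd": joint speeds; "joint_torque": joint torques, N m; "tcp_pos": TCP position; "ee_rot": TCP orientation; "contact_force": force on the tool from outside, world axes, zero at the start; "moment": the same for the moment, N m; "gripper_width": finger opening in m; "grasp_force": force on a finger pad.
Only numpy, scipy, OpenCV 4.12 (cv2) and the standard library are available. Lean on these libraries where they do the work, as an engineer would, in place of code of your own. Each camera call takes 0.05 s, during which the arm holds its last target. There are 200 camera calls.

TASK

Close the big ink tin: run the fingertips round and round on the flat rim of its lid, lap after lap with light pressure, taking it down a little at a time and evenly until it is fully home all the way round, then take the hand away. Do not drive one side home while the other still stands up (the lid must not tip more than about 5 degrees in the tin), keep off the thin sunken middle of the lid, and neither lift nor shift the tin nor disturb the things around it.

Things in the scene. Friction and masses are not known exactly. Their poses are not given: they have to be found in the camera images.
- tin: Flat round steel ink tin with a white label and a dark band, 132 mm in diameter; its top ring is 70 mm above its foot. It stands loose on the bench and weighs about 1.5 kg. Origin at the centre of its underside, z up.
- lid: Plain steel plug lid of the tin: a flat annular rim 50 to 60 mm from the axis, 3 mm thick, round a thin middle sunken 14 mm below the rim's top. Origin on the axis at the underside of the rim, z up. At the start it stands 9 to 11 mm too high in the tin's mouth, up to about 1 degree aslant. Home, its origin is 70 mm above the tin's and the rim lies flat on the tin's ring.
- lid_panel: The thin sunken middle of the lid, a disc 101 mm across. Its origin is the same point as the lid's. Not to be pressed.
- lid_top (a point): Point on the lid's axis level with the top of its rim (73 mm above the tin's underside when home); z along the lid's axis. The lid is a tight press fit without a spring and stays where it is pushed: pressing one place on the rim takes about 8 to 12 N, and the lid then turns about a line near the far edge, which stays up or rises a little.
- rim_a (a point): Point on the top of the lid's rim, 55 mm from the axis, on the lid's +x side. Home: 73 mm above the tin's underside.
- rim_b (a point): The same on the lid's +y side.
- rim_c (a point): The same on the lid's -x side.
- rim_d (a point): The same on the lid's -y side.
- cup: Ink-stained paper cup, 78 mm across and 92 mm high, standing to the left of the tin about 140 mm from its axis. Bystander.
- screwdriver: Red-handled screwdriver, 185 mm long, 26 mm high, lying on the robot's side of the tin about 117 mm from its axis. Bystander.
- hex_key: Black hex key, 79 mm, lying to the right of the tin about 122 mm from its axis. Bystander.
- masking_roll: Roll of masking tape, 84 mm across, 24 mm high, lying behind and to the left. Bystander.
- spanner: Steel spanner, 154 mm, lying behind and to the right. Bystander.
- caliper: Steel vernier caliper, 210 mm, lying near the right edge of the bench. Bystander.

How it is judged:
By the outcome, as a careful person would: the job done as asked, in the order asked, and still so for the second after the job is handed in, with the robot touching nothing.
It also fails if it takes over 72 s, if anything falls off the work surface, if the arm or the gripper's body presses on something with over 40 N, if the wrist force passes 120 N, or if a joint passes its speed limit or range.

## Working session

There is one attempt and no reset: what is moved stays moved. The work goes in short steps, Python scripts to look and compute and a shell command to move; the robot and the scene stay as the last step left them, time stands still between calls to the robot, and variables do not carry over. Pictures are saved under pics/ and viewed, at most 10 in all, crops included, and the job is handed in when it is done.

```bash
mkdir -p pics; ls; python3 - <<'E'
from bench import robot
import cv2,numpy as np
ims=[]
for c in("scene","top"):
    im=robot.read_camera(c); cal=robot.calibration(c); print(c,{k:np.round(v,4).tolist() for k,v in cal.items()})
    ims.append(im[:,:,::-1])
    for q in("tin","lid","lid_panel","cup","screwdriver","hex_key"):
        for r in robot.silhouettes(c,q)[:2]:
            ys,xs=np.nonzero(r["pixels"]); print(q,round(r["confidence"],2),np.round(r["box"],1),len(xs),xs.mean().round(1),ys.mean().round(1))
    cv2.imwrite(f"pics/{c}0.png",im[:,:,::-1])
s=robot.sense(); print(s["clock"],s["tcp_pos"],s["ee_rot"],s["contact_force"],s["gripper_width"],robot.grasp_offset)
E
```

```text
pics
scene {'fx': 463.6994, 'fy': 463.6994, 'cx': 248.4897, 'cy': 187.2733, 'T': [[0.6409, -0.3415, 0.6875, -0.1838], [-0.7672, -0.3135, 0.5595, -0.6403], [0.0244, -0.886, -0.463, 0.5745], [0.0, 0.0, 0.0, 1.0]]}
tin 0.64 [166.  164.2 222.2 222.2] 2466 194.2 191.1
tin 0.64 [171.6 162.5 219.2 191.3] 945 193.7 176.8
lid 0.56 [169.4 162.4 220.5 187.8] 1040 193.9 176.4
lid_panel 0.55 [176.7 173.8 214.1 185.2] 362 194.1 177.6
cup 0.95 [129.5 156.  165.5 199.2] 1074 149.4 173.1
screwdriver 0.76 [137.5 207.1 198.4 239.6] 474 160.1 219.5
hex_key 0.49 [222.1 215.3 256.8 219.6] 103 238.0 219.6
hex_key 0.16 [169.5 165.3 218.7 193.6] 971 194.2 176.8
top {'fx': 399.8541, 'fy': 399.8541, 'cx': 260.7396, 'cy': 197.7984, 'T': [[0.0238, -0.9918, 0.1252, 0.4521], [-0.9992, -0.0277, -0.0296, -0.0066], [0.0329, -0.1244, -0.9917, 0.9526], [0.0, 0.0, 0.0, 1.0]]}
tin 0.86 [170.8 192.2 233.  251.6] 2914 202.1 219.4
lid 0.78 [173.5 192.6 228.9 247.3] 2409 201.1 218.7
lid_panel 0.74 [179.  196.9 227.7 241.8] 1622 201.9 218.7
cup 0.82 [119.7 211.7 160.1 248.9] 1062 139.0 230.4
screwdriver 0.71 [175.3 266.4 259.  279.4] 490 203.7 272.4
screwdriver 0.33 [173.4 192.  230.3 247. ] 2401 201.1 218.8
hex_key 0.53 [242.8 207.6 276.1 223.8] 32 261.9 214.8
0.7 [ 0.2696831  -0.59144029  0.23133067] [[ 9.09898505e-01  4.14830939e-01  4.58006965e-05]
 [ 4.14830941e-01 -9.09898503e-01 -6.46330957e-05]
 [ 1.48621774e-05  7.78091032e-05 -9.99999997e-01]] [ 0.18475146 -0.08082887  0.16377606] 0.08514495917134811 0.0187
```

View pics/scene0.png

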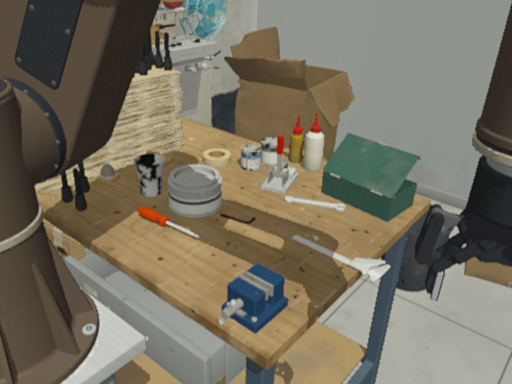

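View pics/top0.png

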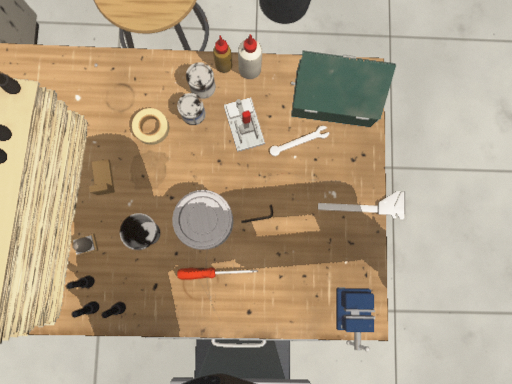

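The pictures show the tin with its raised lid at about (201,219) in top and (194,177) in scene. The cup is to its left, the screwdriver in front of it and the hex key to its right. Next I locate the lid axis from both cameras.

```bash
cat > h.py <<'E'
from bench import robot
import cv2,numpy as np
from scipy.optimize import least_squares
def ray(c,uv,z):
    k=robot.calibration(c);T=np.array(k["T"])
    d=T[:3,:3]@np.array([(uv[0]-k["cx"])/k["fx"],(uv[1]-k["cy"])/k["fy"],1]);o=T[:3,3]
    return o+d*(z-o[2])/d[2]
def fit(c,q,z,i=0):
    m=robot.silhouettes(c,q)[i]["pixels"].astype(np.uint8)
    ct=max(cv2.findContours(m,0,cv2.CHAIN_APPROX_NONE)[0],key=len)
    h=cv2.convexHull(ct)[:,0,:].astype(float)
    P=np.array([ray(c,p,z)[:2] for p in h])
    r=least_squares(lambda x:np.hypot(*(P-x[:2]).T)-x[2],[*P.mean(0),.06],loss="soft_l1",f_scale=.001)
    return r.x
E
python3 - <<'E'
from h import *
for c in("top","scene"):
    robot.read_camera(c)
    print(c,"lid",fit(c,"lid",.083).round(4),"panel",fit(c,"lid_panel",.083).round(4),"tin",fit(c,"tin",.07).round(4))
for q,z in(("cup",.09),("screwdriver",.01),("hex_key",.005)):
    r=robot.silhouettes("top",q)[0]; ys,xs=np.nonzero(r["pixels"]); print(q,ray("top",(xs.mean(),ys.mean()),z).round(3))
im=robot.read_camera("scene"); cv2.imwrite("pics/s1.png",cv2.resize(im[145:235,120:260,::-1],None,fx=5,fy=5,interpolation=2))
E
```

```text
top lid [0.5131 0.0952 0.0595] panel [0.5124 0.0929 0.0479] tin [0.5126 0.0948 0.0661]
scene lid [0.5032 0.0848 0.062 ] panel [0.496  0.0821 0.0384] tin [0.4801 0.053  0.1182]
cup [0.482 0.226 0.09 ]
screwdriver [0.393 0.105 0.01 ]Traceback (most recent call last):
  File "<stdin>", line 6, in <module>
IndexError: list index out of range
```

```bash
python3 -m creep '[17,45,0,0,0,17,45,0,0,0,17,45,0,0,0,17,45,0,0,0,17,45,0,0,0,17,45,0,0,0,17,45,0,0,0,17,45,0,0,0,17,45,0,0,0,17,45,0,0,0,17,45,0,0,0,17,45,0,0,0]' 30
```

```text
clock: 2.45
tcp_pos: [0.4742, -0.0494, 0.2316]
ee_rot: [[0.91, 0.415, 0.001], [0.415, -0.91, -0.0], [0.001, 0.0, -1.0]]
contact_force: [0.1, -0.5, 0.2]
gripper_width: -0.0
grasp_force: 0.0
```

```bash
python3 -m creep '[20,45,0,0,0,19,45,0,0,0,0,0,-45,0,0,0,0,-45,0,0,0,0,-30,0,0,0,0,-12,0,0,0,0,0,0,0,0,0,0,0,0]'; python3 - <<'E'
from h import *
im=robot.read_camera("scene"); a=cv2.resize(im[125:235,120:260,::-1],None,fx=4,fy=4,interpolation=2)
b=robot.read_camera("top"); cv2.imwrite("pics/s2.png",np.hstack([a[:440],cv2.resize(b[170:280,150:210+30,::-1],None,fx=2.6,fy=4,interpolation=2)]))
E
```

```text
clock: 3.25
tcp_pos: [0.5135, 0.0385, 0.1004]
ee_rot: [[0.91, 0.415, 0.001], [0.415, -0.91, 0.0], [0.001, 0.0, -1.0]]
contact_force: [-0.4, 0.7, 0.6]
gripper_width: -0.0003
grasp_force: 0.0
```

View pics/s2.png

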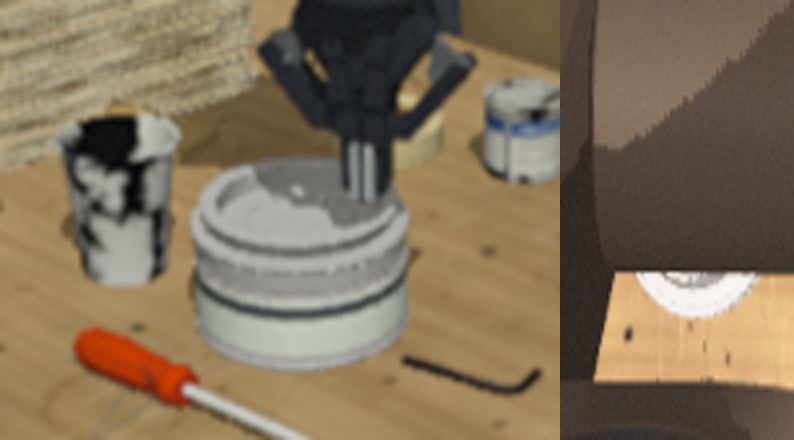

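The scene view shows the shut fingertips above the near-right part of the rim (crop pixel 365,200), clear of the cup and the hex key. Next I descend gently.

```bash
python3 -m creep '[0,1.5,-8,0,0,0,0,-5,0,0,0,0,-1,0,0,0,0,-1,0,0,0,0,0,0,0]'; python3 -m creep '[0,0,-1,0,0,0,0,0,0,0]';python3 -m creep '[0,0,-1,0,0,0,0,0,0,0]'
```

```text
clock: 3.85
tcp_pos: [0.5126, 0.0401, 0.0842]
ee_rot: [[0.91, 0.415, -0.0], [0.415, -0.91, 0.0], [-0.0, -0.0, -1.0]]
contact_force: [-0.0, 0.3, 0.1]
gripper_width: 0.0001
grasp_force: 0.0
clock: 4.05
tcp_pos: [0.5127, 0.0401, 0.0833]
ee_rot: [[0.91, 0.415, 0.0], [0.415, -0.91, 0.0], [0.0, -0.0, -1.0]]
contact_force: [1.2, -0.5, 0.4]
gripper_width: -0.0003
grasp_force: 0.0
clock: 4.25
tcp_pos: [0.5128, 0.0401, 0.0824]
ee_rot: [[0.91, 0.415, 0.0], [0.415, -0.91, -0.0], [0.0, 0.0, -1.0]]
contact_force: [0.4, -0.4, 3.2]
gripper_width: 0.0002
grasp_force: 1.4
```

```bash
python3 -m creep '[14.2,1.9,0,0,0,13.3,5.5,0,0,0,11.4,8.7,0,0,0,8.7,11.4,0,0,0,5.5,13.3,0,0,0,1.9,14.2,0,0,0]'; python3 -m creep '[-1.9,14.2,0,0,0,-5.5,13.3,0,0,0,-8.7,11.4,0,0,0,-11.4,8.7,0,0,0,-13.3,5.5,0,0,0,-14.2,1.9,0,0,0]'; python3 -m creep '[-14.2,-1.9,0,0,0,-13.3,-5.5,0,0,0,-11.4,-8.7,0,0,0,-8.7,-11.4,0,0,0,-5.5,-13.3,0,0,0,-1.9,-14.2,0,0,0]';python3 -m creep '[1.9,-14.2,0,0,0,5.5,-13.3,0,0,0,8.7,-11.4,0,0,0,11.4,-8.7,0,0,0,13.3,-5.5,0,0,0,14.2,-1.9,0,0,0]'
```

```text
clock: 4.85
tcp_pos: [0.5681, 0.0964, 0.0822]
ee_rot: [[0.91, 0.415, 0.0], [0.415, -0.91, 0.0], [0.0, 0.0, -1.0]]
contact_force: [-0.3, -0.9, 1.5]
gripper_width: 0.0
grasp_force: 0.6
clock: 5.45
tcp_pos: [0.5112, 0.1506, 0.0823]
ee_rot: [[0.91, 0.415, -0.0], [0.415, -0.91, -0.0], [-0.0, -0.0, -1.0]]
contact_force: [0.4, 1.1, 1.0]
gripper_width: 0.0002
grasp_force: 0.4
clock: 6.05
tcp_pos: [0.4571, 0.094, 0.0824]
ee_rot: [[0.91, 0.415, 0.0], [0.415, -0.91, 0.0], [0.0, -0.0, -1.0]]
contact_force: [0.4, 1.9, 3.3]
gripper_width: -0.0
grasp_force: 1.8
clock: 6.65
tcp_pos: [0.5139, 0.0392, 0.0822]
ee_rot: [[0.91, 0.414, -0.0], [0.414, -0.91, -0.0], [-0.0, 0.0, -1.0]]
contact_force: [-2.6, 0.1, 3.0]
gripper_width: 0.0
grasp_force: 1.9
```

```bash
python3 -m creep '[14.2,1.9,-0.05,0,0,13.3,5.5,-0.05,0,0,11.4,8.7,-0.05,0,0,8.7,11.4,-0.05,0,0,5.5,13.3,-0.05,0,0,1.9,14.2,-0.05,0,0,-1.9,14.2,-0.05,0,0,-5.5,13.3,-0.05,0,0,-8.7,11.4,-0.05,0,0,-11.4,8.7,-0.05,0,0,-13.3,5.5,-0.05,0,0,-14.2,1.9,-0.05,0,0]'; python3 -m creep '[-14.2,-1.9,-0.05,0,0,-13.3,-5.5,-0.05,0,0,-11.4,-8.7,-0.05,0,0,-8.7,-11.4,-0.05,0,0,-5.5,-13.3,-0.05,0,0,-1.9,-14.2,-0.05,0,0,1.9,-14.2,-0.05,0,0,5.5,-13.3,-0.05,0,0,8.7,-11.4,-0.05,0,0,11.4,-8.7,-0.05,0,0,13.3,-5.5,-0.05,0,0,14.2,-1.9,-0.05,0,0]'; python3 -m creep '[14.2,1.9,-0.05,0,0,13.3,5.5,-0.05,0,0,11.4,8.7,-0.05,0,0,8.7,11.4,-0.05,0,0,5.5,13.3,-0.05,0,0,1.9,14.2,-0.05,0,0,-1.9,14.2,-0.05,0,0,-5.5,13.3,-0.05,0,0,-8.7,11.4,-0.05,0,0,-11.4,8.7,-0.05,0,0,-13.3,5.5,-0.05,0,0,-14.2,1.9,-0.05,0,0]'; python3 -m creep '[-14.2,-1.9,-0.05,0,0,-13.3,-5.5,-0.05,0,0,-11.4,-8.7,-0.05,0,0,-8.7,-11.4,-0.05,0,0,-5.5,-13.3,-0.05,0,0,-1.9,-14.2,-0.05,0,0,1.9,-14.2,-0.05,0,0,5.5,-13.3,-0.05,0,0,8.7,-11.4,-0.05,0,0,11.4,-8.7,-0.05,0,0,13.3,-5.5,-0.05,0,0,14.2,-1.9,-0.05,0,0]'
```

```text
clock: 7.85
tcp_pos: [0.5115, 0.1508, 0.0819]
ee_rot: [[0.91, 0.415, 0.001], [0.415, -0.91, 0.0], [0.001, 0.0, -1.0]]
contact_force: [3.0, -0.8, 4.2]
gripper_width: 0.0
grasp_force: 2.2
clock: 9.05
tcp_pos: [0.5103, 0.0398, 0.081]
ee_rot: [[0.91, 0.414, -0.003], [0.414, -0.91, 0.0], [-0.003, -0.002, -1.0]]
contact_force: [-6.5, 1.2, 7.5]
gripper_width: 0.0001
grasp_force: 4.0
clock: 10.25
tcp_pos: [0.5126, 0.1508, 0.0811]
ee_rot: [[0.91, 0.415, 0.002], [0.415, -0.91, 0.001], [0.002, 0.001, -1.0]]
contact_force: [5.9, -1.9, 8.4]
gripper_width: -0.0
grasp_force: 4.2
clock: 11.45
tcp_pos: [0.5103, 0.0398, 0.0798]
ee_rot: [[0.91, 0.414, -0.003], [0.414, -0.91, 0.0], [-0.003, -0.002, -1.0]]
contact_force: [-5.5, -0.1, 8.4]
gripper_width: -0.0001
grasp_force: 4.1
```

```bash
cat > chk.py <<'E'
from h import *
a=cv2.imread("pics/scene0.png",0).astype(np.float32); b=cv2.cvtColor(robot.read_camera("scene"),cv2.COLOR_RGB2GRAY).astype(np.float32)
for n,(x0,y0,x1,y1) in dict(tin=(164,196,226,222),cup=(132,150,164,198),bench=(60,200,140,240),driver=(135,205,200,240)).items():
    w=np.ascontiguousarray
    print(n,np.round(cv2.phaseCorrelate(w(a[y0:y1,x0:x1]),w(b[y0:y1,x0:x1])),2) if 0 else (np.round(cv2.findTransformECC(a[y0:y1,x0:x1],b[y0:y1,x0:x1],np.eye(2,3,dtype=np.float32),cv2.MOTION_TRANSLATION)[1][:,2],2)))
E
python3 chk.py
```

```text
tin [0.63 0.14]
cup [-0.02 -0.12]
bench [-0.54  0.08]
driver [1.04 0.2 ]
```

```bash
python3 - <<'E'
from h import *
a=cv2.imread("pics/scene0.png"); b=robot.read_camera("scene")[:,:,::-1]; cv2.imwrite("pics/scene_b.png",b)
f=lambda i:cv2.resize(i[145:245,125:260],None,fx=5.5,fy=2.9*1,interpolation=0)
cv2.imwrite("pics/ab.png",np.vstack([f(a),f(b)]))
E
```

```text
(no output)
```

View pics/ab.png

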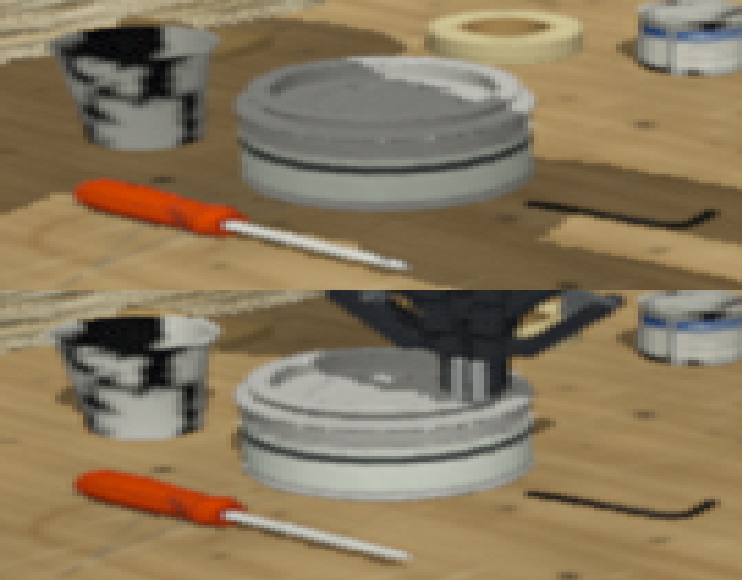

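Before and after, the tin (x 240–530, foot row 208), cup, screwdriver and hex key all look unmoved; only the shadows differ. I continue the laps.

```bash
python3 -m creep '[14.2,1.9,-0.05,0,0,13.3,5.5,-0.05,0,0,11.4,8.7,-0.05,0,0,8.7,11.4,-0.05,0,0,5.5,13.3,-0.05,0,0,1.9,14.2,-0.05,0,0,-1.9,14.2,-0.05,0,0,-5.5,13.3,-0.05,0,0,-8.7,11.4,-0.05,0,0,-11.4,8.7,-0.05,0,0,-13.3,5.5,-0.05,0,0,-14.2,1.9,-0.05,0,0]'|grep -E 'pos|contact'; python3 -m creep '[-14.2,-1.9,-0.05,0,0,-13.3,-5.5,-0.05,0,0,-11.4,-8.7,-0.05,0,0,-8.7,-11.4,-0.05,0,0,-5.5,-13.3,-0.05,0,0,-1.9,-14.2,-0.05,0,0,1.9,-14.2,-0.05,0,0,5.5,-13.3,-0.05,0,0,8.7,-11.4,-0.05,0,0,11.4,-8.7,-0.05,0,0,13.3,-5.5,-0.05,0,0,14.2,-1.9,-0.05,0,0]'|grep -E 'pos|contact'; python3 -m creep '[14.2,1.9,-0.05,0,0,13.3,5.5,-0.05,0,0,11.4,8.7,-0.05,0,0,8.7,11.4,-0.05,0,0,5.5,13.3,-0.05,0,0,1.9,14.2,-0.05,0,0,-1.9,14.2,-0.05,0,0,-5.5,13.3,-0.05,0,0,-8.7,11.4,-0.05,0,0,-11.4,8.7,-0.05,0,0,-13.3,5.5,-0.05,0,0,-14.2,1.9,-0.05,0,0]'|grep -E 'pos|contact'; python3 -m creep '[-14.2,-1.9,-0.05,0,0,-13.3,-5.5,-0.05,0,0,-11.4,-8.7,-0.05,0,0,-8.7,-11.4,-0.05,0,0,-5.5,-13.3,-0.05,0,0,-1.9,-14.2,-0.05,0,0,1.9,-14.2,-0.05,0,0,5.5,-13.3,-0.05,0,0,8.7,-11.4,-0.05,0,0,11.4,-8.7,-0.05,0,0,13.3,-5.5,-0.05,0,0,14.2,-1.9,-0.05,0,0]'|grep -E 'pos|contact'
```

```text
tcp_pos: [0.5127, 0.1508, 0.08]
contact_force: [5.8, -1.4, 9.0]
tcp_pos: [0.5103, 0.0398, 0.0785]
contact_force: [-5.9, 0.7, 7.9]
tcp_pos: [0.5128, 0.1508, 0.0788]
contact_force: [6.5, -0.6, 9.0]
tcp_pos: [0.5103, 0.0398, 0.0774]
contact_force: [-6.0, 1.3, 7.6]
```

```bash
sed -i 's/scene0/scene_b/' chk.py; python3 chk.py
```

```text
tin [-0.  0.]
cup [ 0.   -0.03]
bench [-0.    0.01]
driver [0.01 0.  ]
```

```bash
python3 -m creep '[14.2,1.9,-0.05,0,0,13.3,5.5,-0.05,0,0,11.4,8.7,-0.05,0,0,8.7,11.4,-0.05,0,0,5.5,13.3,-0.05,0,0,1.9,14.2,-0.05,0,0,-1.9,14.2,-0.05,0,0,-5.5,13.3,-0.05,0,0,-8.7,11.4,-0.05,0,0,-11.4,8.7,-0.05,0,0,-13.3,5.5,-0.05,0,0,-14.2,1.9,-0.05,0,0]'|grep -E 'pos|contact'; python3 -m creep '[-14.2,-1.9,-0.05,0,0,-13.3,-5.5,-0.05,0,0,-11.4,-8.7,-0.05,0,0,-8.7,-11.4,-0.05,0,0,-5.5,-13.3,-0.05,0,0,-1.9,-14.2,-0.05,0,0,1.9,-14.2,-0.05,0,0,5.5,-13.3,-0.05,0,0,8.7,-11.4,-0.05,0,0,11.4,-8.7,-0.05,0,0,13.3,-5.5,-0.05,0,0,14.2,-1.9,-0.05,0,0]'|grep -E 'pos|contact'; python3 -m creep '[14.2,1.9,-0.05,0,0,13.3,5.5,-0.05,0,0,11.4,8.7,-0.05,0,0,8.7,11.4,-0.05,0,0,5.5,13.3,-0.05,0,0,1.9,14.2,-0.05,0,0,-1.9,14.2,-0.05,0,0,-5.5,13.3,-0.05,0,0,-8.7,11.4,-0.05,0,0,-11.4,8.7,-0.05,0,0,-13.3,5.5,-0.05,0,0,-14.2,1.9,-0.05,0,0]'|grep -E 'pos|contact'; python3 -m creep '[-14.2,-1.9,-0.05,0,0,-13.3,-5.5,-0.05,0,0,-11.4,-8.7,-0.05,0,0,-8.7,-11.4,-0.05,0,0,-5.5,-13.3,-0.05,0,0,-1.9,-14.2,-0.05,0,0,1.9,-14.2,-0.05,0,0,5.5,-13.3,-0.05,0,0,8.7,-11.4,-0.05,0,0,11.4,-8.7,-0.05,0,0,13.3,-5.5,-0.05,0,0,14.2,-1.9,-0.05,0,0]'|grep -E 'pos|contact'
```

```text
tcp_pos: [0.5128, 0.1508, 0.0776]
contact_force: [5.2, -0.8, 8.8]
tcp_pos: [0.5102, 0.0399, 0.0762]
contact_force: [-4.8, 0.9, 7.4]
tcp_pos: [0.5127, 0.1508, 0.0764]
contact_force: [6.7, -0.7, 9.7]
tcp_pos: [0.5102, 0.0398, 0.075]
contact_force: [-6.2, 1.5, 8.7]
```

```bash
python3 chk.py
```

```text
tin [0. 0.]
cup [ 0.02 -0.04]
bench [0.   0.01]
driver [ 0.01 -0.01]
```

```bash
python3 -m creep '[14.2,1.9,-0.05,0,0,13.3,5.5,-0.05,0,0,11.4,8.7,-0.05,0,0,8.7,11.4,-0.05,0,0,5.5,13.3,-0.05,0,0,1.9,14.2,-0.05,0,0,-1.9,14.2,-0.05,0,0,-5.5,13.3,-0.05,0,0,-8.7,11.4,-0.05,0,0,-11.4,8.7,-0.05,0,0,-13.3,5.5,-0.05,0,0,-14.2,1.9,-0.05,0,0]'|grep -E 'pos|contact'; python3 -m creep '[-14.2,-1.9,-0.05,0,0,-13.3,-5.5,-0.05,0,0,-11.4,-8.7,-0.05,0,0,-8.7,-11.4,-0.05,0,0,-5.5,-13.3,-0.05,0,0,-1.9,-14.2,-0.05,0,0,1.9,-14.2,-0.05,0,0,5.5,-13.3,-0.05,0,0,8.7,-11.4,-0.05,0,0,11.4,-8.7,-0.05,0,0,13.3,-5.5,-0.05,0,0,14.2,-1.9,-0.05,0,0]'|grep -E 'pos|contact'
```

```text
tcp_pos: [0.5128, 0.1508, 0.0753]
contact_force: [5.3, -1.5, 8.0]
tcp_pos: [0.5102, 0.0398, 0.0738]
contact_force: [-5.2, 0.7, 7.8]
```

```bash
python3 -m creep '[14.2,1.9,-0.05,0,0,13.3,5.5,-0.05,0,0,11.4,8.7,-0.05,0,0,8.7,11.4,-0.05,0,0,5.5,13.3,-0.05,0,0,1.9,14.2,-0.05,0,0]'|grep -E 'pos|contact'; python3 -m creep '[-1.9,14.2,-0.05,0,0,-5.5,13.3,-0.05,0,0,-8.7,11.4,-0.05,0,0,-11.4,8.7,-0.05,0,0,-13.3,5.5,-0.05,0,0,-14.2,1.9,-0.05,0,0]'|grep -E 'pos|contact'
```

```text
tcp_pos: [0.5668, 0.0952, 0.0737]
contact_force: [0.3, -6.6, 6.8]
tcp_pos: [0.5127, 0.1508, 0.074]
contact_force: [7.2, -1.4, 9.2]
```

```bash
python3 -m creep '[-14.2,-1.9,-0.05,0,0,-13.3,-5.5,-0.05,0,0,-11.4,-8.7,-0.05,0,0,-8.7,-11.4,-0.05,0,0,-5.5,-13.3,-0.05,0,0,-1.9,-14.2,-0.05,0,0]'|grep -E 'pos|contact'; python3 -m creep '[1.9,-14.2,-0.05,0,0,5.5,-13.3,-0.05,0,0,8.7,-11.4,-0.05,0,0,11.4,-8.7,-0.05,0,0,13.3,-5.5,-0.05,0,0,14.2,-1.9,-0.05,0,0]'|grep -E 'pos|contact'
```

```text
tcp_pos: [0.4562, 0.0952, 0.0734]
contact_force: [1.4, 6.1, 8.0]
tcp_pos: [0.5092, 0.0399, 0.0726]
contact_force: [-11.5, 2.6, 19.5]
```

```bash
python3 -m creep '[14.2,1.9,-0.03,0,0,13.3,5.5,-0.03,0,0,11.4,8.7,-0.03,0,0,8.7,11.4,-0.03,0,0,5.5,13.3,-0.03,0,0,1.9,14.2,-0.03,0,0]'|grep -E 'pos|contact'; python3 -m creep '[-1.9,14.2,-0.03,0,0,-5.5,13.3,-0.03,0,0,-8.7,11.4,-0.03,0,0,-11.4,8.7,-0.03,0,0,-13.3,5.5,-0.03,0,0,-14.2,1.9,-0.03,0,0]'|grep -E 'pos|contact'
```

```text
tcp_pos: [0.5669, 0.095, 0.0728]
contact_force: [-0.4, -7.0, 10.0]
tcp_pos: [0.5126, 0.1508, 0.073]
contact_force: [5.8, -0.9, 8.7]
```

```bash
python3 -m creep '[-14.2,-1.9,-0.03,0,0,-13.3,-5.5,-0.03,0,0,-11.4,-8.7,0,0,0,-8.7,-11.4,0,0,0,-5.5,-13.3,0,0,0,-1.9,-14.2,0.05,0,0]'|grep -E 'pos|contact'; python3 -m creep '[1.9,-14.2,0.05,0,0,5.5,-13.3,0.05,0,0,8.7,-11.4,0.05,0,0,11.4,-8.7,0.05,0,0,13.3,-5.5,0,0,0,14.2,-1.9,0,0,0]'|grep -E 'pos|contact'; python3 chk.py
```

```text
tcp_pos: [0.4564, 0.0953, 0.0728]
contact_force: [1.2, 7.1, 9.0]
tcp_pos: [0.509, 0.04, 0.0726]
contact_force: [-13.0, 4.2, 21.3]
tin [ 0.02 -0.01]
cup [ 0.01 -0.04]
bench [-0.01  0.  ]
driver [-0.01 -0.01]
```

```bash
python3 -m creep '[14.2,1.9,0,0,0,13.3,5.5,-0.02,0,0,11.4,8.7,-0.03,0,0,8.7,11.4,-0.05,0,0,5.5,13.3,-0.05,0,0,1.9,14.2,-0.05,0,0]'|grep -E 'pos|contact'; python3 -m creep '[-1.9,14.2,-0.05,0,0,-5.5,13.3,-0.05,0,0,-8.7,11.4,-0.05,0,0,-11.4,8.7,-0.05,0,0,-13.3,5.5,-0.05,0,0,-14.2,1.9,-0.05,0,0]'|grep -E 'pos|contact'
```

```text
tcp_pos: [0.567, 0.0949, 0.0727]
contact_force: [-0.2, -8.7, 12.2]
tcp_pos: [0.5129, 0.1508, 0.0728]
contact_force: [7.3, -1.2, 9.1]
```

```bash
python3 -m creep '[-14.2,-1.9,-0.03,0,0,-13.3,-5.5,-0.03,0,0,-11.4,-8.7,0,0,0,-8.7,-11.4,0,0,0,-5.5,-13.3,0,0,0,-1.9,-14.2,0,0,0]'|grep -E 'pos|contact'; python3 -m creep '[1.9,-14.2,0.1,0,0,5.5,-13.3,0.1,0,0,8.7,-11.4,0.05,0,0,11.4,-8.7,0.05,0,0,13.3,-5.5,0,0,0,14.2,-1.9,0,0,0]'|grep -E 'pos|contact'; python3 -m creep '[14.2,1.9,0,0,0,13.3,5.5,-0.02,0,0,11.4,8.7,-0.03,0,0,8.7,11.4,-0.05,0,0,5.5,13.3,-0.05,0,0,1.9,14.2,-0.05,0,0]'|grep -E 'pos|contact'; python3 -m creep '[-1.9,14.2,-0.1,0,0,-5.5,13.3,-0.1,0,0,-8.7,11.4,-0.1,0,0,-11.4,8.7,-0.1,0,0,-13.3,5.5,-0.05,0,0,-14.2,1.9,-0.05,0,0]'|grep -E 'pos|contact'; python3 chk.py
```

```text
tcp_pos: [0.4569, 0.0955, 0.0727]
contact_force: [1.2, 9.7, 13.6]
tcp_pos: [0.5088, 0.0401, 0.0725]
contact_force: [-14.4, 5.4, 26.3]
tcp_pos: [0.5672, 0.0948, 0.0727]
contact_force: [-0.1, -11.9, 15.7]
tcp_pos: [0.5137, 0.1509, 0.0727]
contact_force: [8.8, -1.4, 12.4]
tin [-0.01 -0.  ]
cup [ 0.12 -0.01]
bench [-0.    0.01]
driver [0. 0.]
```

```bash
python3 -m creep '[-14.2,-1.9,0,0,0,-13.3,-5.5,0,0,0,-11.4,-8.7,0,0,0,-8.7,-11.4,0,0,0,-5.5,-13.3,0,0,0,-1.9,-14.2,0,0,0]'|grep -E 'pos|contact'; python3 -m creep '[1.9,-14.2,0.1,0,0,5.5,-13.3,0.1,0,0,8.7,-11.4,0.1,0,0,11.4,-8.7,0.1,0,0,13.3,-5.5,0,0,0,14.2,-1.9,0,0,0]'|grep -E 'pos|contact'; python3 -m creep '[14.2,1.9,0,0,0,13.3,5.5,-0.02,0,0,11.4,8.7,-0.03,0,0,8.7,11.4,-0.05,0,0,5.5,13.3,-0.05,0,0,1.9,14.2,-0.05,0,0]'|grep -E 'pos|contact'; python3 -m creep '[-1.9,14.2,-0.1,0,0,-5.5,13.3,-0.1,0,0,-8.7,11.4,-0.1,0,0,-11.4,8.7,-0.1,0,0,-13.3,5.5,-0.05,0,0,-14.2,1.9,-0.05,0,0]'|grep -E 'pos|contact'; python3 chk.py
```

```text
tcp_pos: [0.4574, 0.0957, 0.0726]
contact_force: [1.2, 13.9, 20.1]
tcp_pos: [0.5087, 0.0402, 0.0724]
contact_force: [-14.6, 5.5, 32.9]
tcp_pos: [0.5673, 0.0946, 0.0726]
contact_force: [-0.5, -12.6, 19.0]
tcp_pos: [0.5143, 0.151, 0.0727]
contact_force: [10.9, -1.7, 14.0]
tin [-0.01  0.  ]
cup [0.1  0.01]
bench [0.01 0.01]
driver [ 0.01 -0.  ]
```

```bash
python3 -m creep '[0,0,-0.4,0,0,0,0,0,0,0]'|grep -E 'pos|contact'; python3 -m creep '[-14.2,-1.9,0.05,0,0,-13.3,-5.5,0.05,0,0,-11.4,-8.7,0.05,0,0,-8.7,-11.4,0.05,0,0,-5.5,-13.3,0.05,0,0,-1.9,-14.2,0.05,0,0]'; python3 -m creep '[1.9,-14.2,0.1,0,0,5.5,-13.3,0.1,0,0,8.7,-11.4,0.1,0,0,11.4,-8.7,0.1,0,0,13.3,-5.5,0.1,0,0,14.2,-1.9,0.1,0,0]'|grep -E 'pos|contact'; python3 -m creep '[14.2,1.9,-0.03,0,0,13.3,5.5,-0.03,0,0,11.4,8.7,-0.03,0,0,8.7,11.4,-0.05,0,0,5.5,13.3,-0.05,0,0,1.9,14.2,-0.05,0,0]'|grep -E 'pos|contact'; python3 -m creep '[-1.9,14.2,-0.1,0,0,-5.5,13.3,-0.1,0,0,-8.7,11.4,-0.1,0,0,-11.4,8.7,-0.1,0,0,-13.3,5.5,-0.05,0,0,-14.2,1.9,-0.05,0,0,0,0,0,0,0]'|grep -E 'pos|contact'; python3 chk.py
```

```text
tcp_pos: [0.5121, 0.1508, 0.0724]
contact_force: [-5.0, 5.7, 31.2]
clock: 35.4
tcp_pos: [0.4579, 0.096, 0.0725]
ee_rot: [[0.91, 0.415, 0.004], [0.415, -0.91, 0.002], [0.004, 0.0, -1.0]]
contact_force: [0.6, 15.7, 26.0]
gripper_width: -0.0001
grasp_force: 12.3
tcp_pos: [0.5087, 0.0402, 0.0724]
contact_force: [-15.9, 6.7, 34.7]
tcp_pos: [0.5676, 0.0945, 0.0726]
contact_force: [0.0, -14.6, 21.3]
tcp_pos: [0.5124, 0.1509, 0.0725]
contact_force: [-0.7, 3.5, 23.0]
tin [0.02 0.01]
cup [0.12 0.  ]
bench [-0.  0.]
driver [-0.    0.01]
```

```bash
python3 -m creep '[0,0,3,0,0,0,0,10,0,0,0,0,40,0,0,0,0,50,0,0,0,0,50,0,0,0,-45,0,0,0,0,-45,0,0,0,0,-45,0,0,0,0,-45,0,0,0,0,-45,0,0,0,0,-45,0,0,0,0,-45,0,0,0]' >/dev/null; python3 -m creep '[-17,-45,0,0,0,-17,-45,0,0,0,-17,-45,0,0,0,-17,-45,0,0,0,-17,-45,0,0,0,0,0,0,0,0,0,0,0,0,0]'; python3 - <<'E'
from h import *
a=cv2.imread("pics/scene0.png"); b=robot.read_camera("scene")[:,:,::-1]
f=lambda i:cv2.resize(i[145:245,125:260],None,fx=5.5,fy=2.9,interpolation=0)
cv2.imwrite("pics/ab2.png",np.vstack([f(a),f(b)]))
robot.read_camera("top"); print(fit("top","lid",.073).round(4),fit("top","tin",.07).round(4))
E
```

```text
clock: 39.25
tcp_pos: [0.4264, -0.39, 0.2239]
ee_rot: [[0.911, 0.413, -0.001], [0.413, -0.911, 0.001], [-0.0, -0.001, -1.0]]
contact_force: [0.4, 0.4, -0.2]
gripper_width: 0.0003
grasp_force: 0.0
[0.5134 0.0959 0.0583] [0.5126 0.0945 0.0655]
```

View pics/ab2.png

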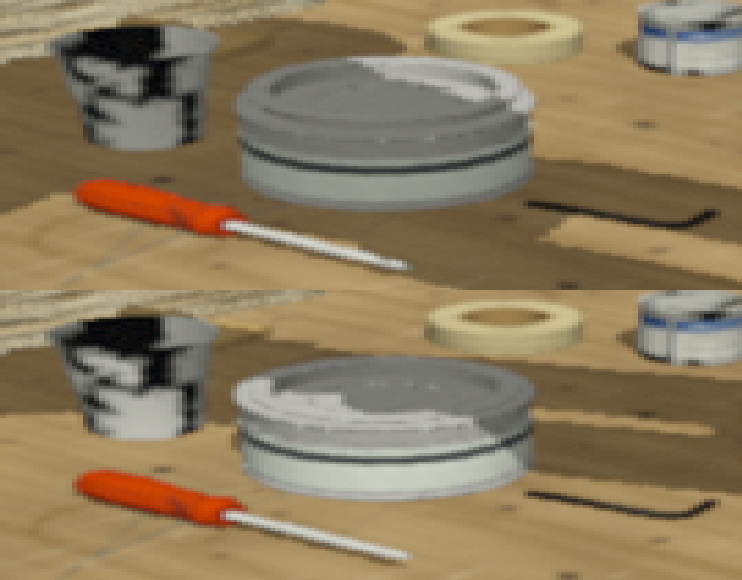

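The lid now sits down in the ring: the rim's back edge dropped from row 57 to about 66 in its half. The tin and the bystanders are where they were, and the hand is clear, so I hand in.

```bash
python3 -c "
from bench import robot
print(robot.hand_in())"
```

```text
the job is handed in; nothing more can be done
None
```

The lid was worked down in even, light laps until it was firmly seated at about 72.5 mm all the way round; the tin and the things beside it look unmoved in the pictures, the hand is clear, and the job was handed in at about 39 s with no verdict returned.

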